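# Unstack the storage tins onto their own stands

### The job

Take this stack apart from the top down and set everything upright on its own place: the salt shaker flat in the little steel dish first, then the square and the round tin each centred on the cork stand of its own shape, and the oblong tin last, centred on the oblong stand. Line the square and the oblong tin up with the edges of their stands, tip nothing over, and leave the peeler and the bag clip where they lie.

Things in the scene. Friction and masses are not known exactly. Their poses are not given: they have to be found in the camera images.
- tin_oblong: Bottom of the stack: oblong steel storage tin with a flat dark wooden lid that stays on, 140 (its x) x 64 (its y) x 50 mm high, straight vertical sides. Origin: centre of its underside; z up. It stands on the worktop, long side roughly away from the robot. The square and the round tin stand side by side on its lid, 34 mm either side of its centre along its x, either way round
- tin_square: Square steel storage tin with a flat dark wooden lid that stays on, 58 x 58 x 50 mm high, straight sides, standing on the oblong tin, its sides parallel to that tin's within 3 degrees, 10 mm from the round tin. Origin: centre of its underside; x and y along its sides, z up. The salt shaker stands on its lid
- tin_round: Round steel storage tin with a flat dark wooden lid that stays on, 58 mm diameter x 50 mm high, standing on the oblong tin beside the square one. Origin: centre of its underside; z up
- salt_shaker: Salt shaker, round, clear glass with a grey cap, about 44 mm diameter x 90 mm high, standing on the lid of the square tin (the top of the stack, 190 mm high in all). Its foot is slightly domed, so it may lean by some 2 degrees at rest. Origin: centre of its underside; z up
- stand_oblong: Place of the oblong tin: flat oblong cork stand without a rim, 164 (its x) x 88 (its y) x 8 mm, fixed to the worktop, its long side roughly across the robot. Origin: centre of its underside, so its top is 8 mm above; z up
- stand_square: Place of the square tin: flat square cork stand without a rim, 82 x 82 x 8 mm, fixed to the worktop. Origin: centre of its underside; x and y along its sides, top 8 mm above; z up
- stand_round: Place of the round tin: flat round cork stand without a rim, 82 mm diameter x 8 mm, fixed to the worktop. Origin: centre of its underside, top 8 mm above; z up
- salt_dish: Place of the salt shaker: small round open steel dish, 72 mm diameter x 12 mm high, wall 3 mm, flat inner floor 4 mm above its origin and about 62 mm across, fixed to the worktop. Origin: centre of its underside; z up
- peeler: Bystander: vegetable peeler with a dark handle, 170 (its x) x 25 x 18 mm, lying loose between the two places on the robot's left, to be left alone. Origin: centre of its underside
- peg: Bystander: purple plastic bag clip, 15 x 72 (its y) x 12 mm, lying loose between the two places on the robot's right, to be left alone. Origin: centre of its underside
Mind the look-alikes: they are no part of the job. Leave any blue look-alike of the tin_round alone.

How it is judged:
By the outcome, as a careful person would: the job done as asked, in the order asked, and still so for the second after the job is handed in, with the robot touching nothing.
It also fails if it takes over 104 s, if anything falls off the work surface, if the arm or the gripper's body presses on something with over 40 N, if the wrist force passes 120 N, or if a joint passes its speed limit or range.

### The arm

A 6-joint arm with a two-finger parallel gripper is mounted at the origin on a cart in front of the work surface, level with it; the furniture and walls round the work are solid. World frame = base frame: x ahead of the robot, y to its left, z up, the work surface at z = 0. Lengths are in m, angles in degrees, forces in N, time in s.
With the tool pointing down it reaches from about 0.3 to 1 m from the base axis. Payload 5.1 kg.
Tool frame: the origin (TCP) lies at the very end of the fingers, on their centre line; the grasp point (between the pads) lies behind it (env.grasp_offset is the z of the grasp point in the tool frame, in m); z points along the fingers, y is the line along which they close (so a half turn about z gives the same grasp; the last joint's range is limited). The gripper opens to 95 mm and grips with 3 to 60 N. Pads are 20 mm wide; open, the fingers measure 119 mm over their backs; the gripper's body (75 mm by 180 mm) begins 59 mm behind the grasp point.
Start: joints at [58.866, 7.093, 94.555, -0, 78.352, -4.733], TCP at [0.289, 0.582, 0.188] pointing down, gripper open.
Joint ranges: [-149.61, 149.61], [-58.7, 133.49], [1.44, 155.28], [-77.14, 257.14], [18.33, 153.61], [-166.67, 166.67]. Speed limits (degrees/s): [147.25, 147.25, 180, 180, 180, 180].

### API

Orientations are given as a 3x3 rotation matrix whose columns are the frame's x, y, z axes.
In Python, from workcell import readout, viewer, job_done, look_for, trace, env gives the robot as it stands.
- The arm moves only by the shell command python3 -m inch 'ROWS' [OPENING]. ROWS is JSON, a list of rows, each an object of numbers: "tx", "ty", "tz": the shift along the tool's x, y, z in cm; "roll": the turn about the tool's z in degrees. In form: [{"tx": .., "ty": .., "tz": .., "roll": ..}, ...]. A call has 1 to 12 rows; each row is the pose to reach, as a shift and turn from the pose commanded when the call began, along the tool's axes at that moment; what a row does not reach only later rows make up. A row lasts 1/12 s, in which the tool goes at most 41.7 mm and 7.16 degrees, less where a joint would pass 70% of its speed; a pose out of reach is approached as far as the arm can. A call with a gripper value outside its range is refused whole. OPENING is the opening, from 0 (shut) to 1 (fully open), set as the call begins (- or left out, the last holds). The fingers move at their own pace and stop on an object; the grip force is fixed at half the most. Time passes only in rows, so rows that repeat a pose let the fingers close. It gives the time, the measured TCP pose, the force, the opening and the grip force at its end, in the units of the state.
- readout.observe(): the state, without advancing time (a new reading comes with each control period).
- viewer.snapshot(name): name is "scene" or "side" or "wrist"; returns (picture, depth): 480x640x3 uint8, red, green, blue; 480x640 float32, m along the optical axis (not along the pixel's ray), 0 where there is no reading.
- viewer.get_calibration(name): a dict with "vertical_fov" (degrees; the focal length in pixels is half the picture's height over the tangent of half this angle, whatever the lens; pixels are square), "cx", "cy" (the principal point, pixels), "rvec" (rotation vector, rad) and "tvec" (3), from world to camera coordinates, as OpenCV has them; the wrist camera has in their place "hand_eye" (4x4, takes a point from camera to tool coordinates, whose origin is the TCP and whose axes are the flange's). Camera axes: x right, y down, z forward; pixel columns grow to the right and rows downward; lengths in m; the calibration is good to about 2 mm. A picture is of the moment at which its call begins: read the wrist's pose just before it. get_calibration takes no time and is no camera call.
- job_done(): hands the job in; it is judged then, once.
Trained networks look in the newest picture that a camera, given by its name, has taken for a name from the list of things; names that differ only in an ending like _2 or _b are one class to them, and where a whole thing is asked for, a point or a joint stands for the part that bears it (a point fixed in the world has none). Each returns a list of dicts, best first, with "confidence" (0 to 1); they miss things now and then, are a little off and sometimes report something else, mostly with a low value. They report only what shows in the picture. A call takes as long as a camera call. They do not tell look-alikes from the thing itself.
- look_for(camera, thing): "position" ([x, y, z] in m, in the coordinates of the camera as it stood for that picture, good to about 4 mm: the middle of the surface that is visible of it).
- trace(camera, thing): "mask" (480x640 bool, what is visible of it).
The state is a dict: "clock": time; "joints": joint angles; "dq": joint speeds; "joint_efforts": joint torques, N m; "ee_pos": TCP position; "orientation": TCP orientation; "wrist_force": force on the tool from outside, world axes, zero at the start; "wrist_torque": the same for the moment, N m; "finger_gap": opening from 0.0 (shut) to 1.0 (fully open); "grasp_force": force on a finger pad.
Only numpy, scipy, OpenCV 4.12 (cv2) and the standard library are available. Lean on these libraries where they do the work, as an engineer would, in place of code of your own. Each camera call takes 0.05 s, during which the arm holds its last target. There are 200 camera calls.

## Working session

There is one attempt and no reset: what is moved stays moved. The work goes in short steps, Python scripts to look and compute and a shell command to move; the robot and the scene stay as the last step left them, time stands still between calls to the robot, and variables do not carry over. Pictures are saved under pics/ and viewed, at most 14 in all, crops included, and the job is handed in when it is done.

```bash
ls; mkdir -p pics; cat > h.py <<'E'
import numpy as np, cv2
from workcell import readout, viewer, job_done, look_for, trace, env
def K(n):
    c=viewer.get_calibration(n); f=240/np.tan(np.radians(c["vertical_fov"])/2); return f,c["cx"],c["cy"],c
def cam2w(n,P,st=None):
    P=np.atleast_2d(P); c=K(n)[3]
    if n=="wrist":
        H=np.array(c["hand_eye"]); st=st or readout.observe()
        P=P@H[:3,:3].T+H[:3,3]; return P@np.array(st["orientation"]).T+np.array(st["ee_pos"])
    R=cv2.Rodrigues(np.array(c["rvec"],float))[0]; return (P-np.array(c["tvec"]).ravel())@R
def cloud(n,d,m=None,st=None):
    f,cx,cy,_=K(n); m=(d>0) if m is None else m&(d>0)
    v,u=np.nonzero(m); z=d[v,u]
    return cam2w(n,np.c_[(u-cx)/f*z,(v-cy)/f*z,z],st)
def save(name,im,s=1):
    if s!=1: im=cv2.resize(im,None,fx=s,fy=s,interpolation=cv2.INTER_CUBIC)
    cv2.imwrite("pics/"+name+".png",im[...,::-1])
E
python3 - <<'E'
from h import *
print(env.grasp_offset, [k for k in dir(env) if k[0]!='_'])
s=readout.observe(); print(s)
for n in("scene","side"):
    im,d=viewer.snapshot(n); save(n+"0",im); print(n,K(n), cam2w(n,[0,0,0]))
    for t in "tin_oblong tin_square tin_round salt_shaker stand_oblong stand_square stand_round salt_dish peeler peg".split():
        r=look_for(n,t); print(t,[(round(x["confidence"],2),cam2w(n,x["position"]).round(3).tolist()) for x in r[:3]])
E
```

```text
pics
-0.0188 ['MotionError', 'grasp_offset']
{'clock': 0.0, 'joints': array([ 5.88659517e+01,  7.13136516e+00,  9.46344442e+01, -1.37770187e-04,
        7.83514493e+01, -4.73300262e+00]), 'dq': array([-0.06558827, -0.09083856, -0.06061541,  0.02357242,  0.00203537,
        0.05479545]), 'joint_efforts': array([ 3.53431678e-04, -4.17593765e+01, -3.59940219e+01,  7.74860638e-02,
        4.91198734e-02, -1.74538973e-04]), 'ee_pos': array([0.28869018, 0.58158998, 0.18660744]), 'orientation': array([[-8.95703775e-01,  4.44650012e-01, -1.05613600e-03],
       [ 4.44651235e-01,  8.95702075e-01, -1.75298146e-03],
       [ 1.66519985e-04, -2.03976428e-03, -9.99997906e-01]]), 'wrist_force': array([-0.03533519, -0.5583643 ,  0.27180021]), 'wrist_torque': array([ 0.00157643, -0.01188468, -0.02196055]), 'grasp_force': 0.0, 'finger_gap': 1.0047828712898415}
scene (np.float64(464.31463409987947), 328.5945956229327, 245.3535295972717, {'vertical_fov': 54.66806024900091, 'cx': 328.5945956229327, 'cy': 245.3535295972717, 'rvec': array([ 2.11551228, -1.01443858,  0.46663297]), 'tvec': array([-0.3383235
[... 867 characters left out ...]
13242811787, 'rvec': array([ 0.30550623, -2.69550463,  1.4162192 ]), 'tvec': array([0.51372024, 0.15148969, 0.79259843])}) [[0.39280812 0.66451973 0.56496478]]
tin_oblong [(0.77, [[0.577, 0.029, 0.037]])]
tin_square [(0.74, [[0.54, 0.035, 0.084]]), (0.39, [[0.611, 0.019, 0.093]])]
tin_round [(0.95, [[0.611, 0.02, 0.095]]), (0.86, [[0.529, -0.097, 0.049]]), (0.57, [[0.447, -0.044, 0.045]])]
salt_shaker [(0.88, [[0.546, 0.029, 0.155]])]
stand_oblong [(0.91, [[0.609, 0.2, 0.01]])]
stand_square [(0.97, [[0.643, -0.19, 0.006]])]
stand_round [(0.57, [[0.447, -0.219, 0.017]])]
salt_dish [(0.86, [[0.424, 0.165, 0.006]])]
peeler [(0.82, [[0.521, 0.188, 0.014]])]
peg [(0.51, [[0.527, -0.189, 0.012]])]
```

View pics/scene0.png

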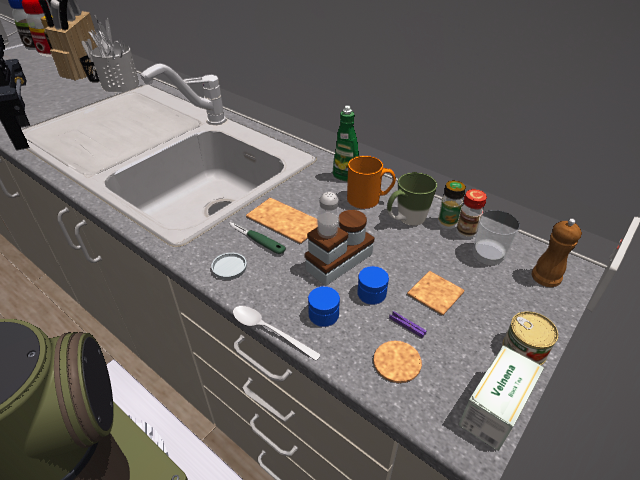

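View pics/side0.png

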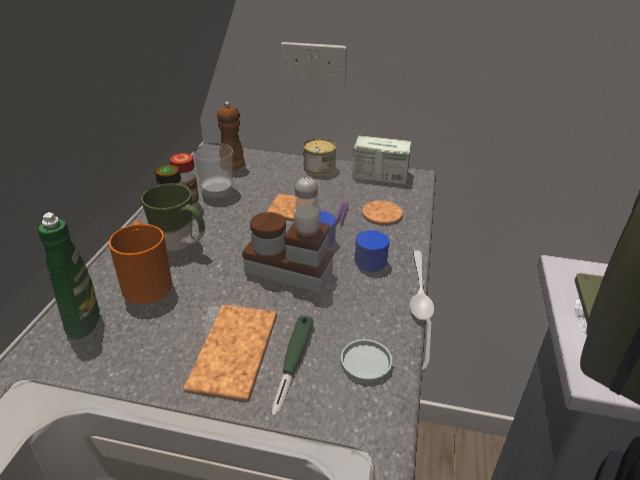

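The scene view shows the stack at about (335,245), with the shaker at (328,213), the square tin at (327,240) and the round tin at (352,227). The two blue look-alikes are at (323,305) and (373,285). tin_round is the one on the stack, steel with a wooden lid. The stands are at (283,220), (436,292) and (397,361), and the dish is at (229,266).

```bash
cat >> h.py <<'E'
def rect(P):
    (c,s,a)=cv2.minAreaRect((P[:,:2]*1000).astype(np.float32)); return np.round(c,1),np.round(s,1),round(a,1)
def box(P,lo,hi): return P[np.all((P>lo)&(P<hi),axis=1)]
E
python3 - <<'E'
from h import *
for n in("scene","side"):
    im,d=viewer.snapshot(n); C=cloud(n,d)
    for t,z in dict(stand_oblong=.008,stand_square=.008,stand_round=.008,salt_dish=.006,tin_oblong=.05,tin_square=.1,tin_round=.1,salt_shaker=.15,peeler=.01,peg=.01).items():
        r=trace(n,t)
        for q in r[:3]:
            m=cv2.erode(q["mask"].astype(np.uint8),np.ones((2,2)))>0
            P=cloud(n,d,m)
            if len(P)<20: continue
            h=np.percentile(P[:,2],[5,50,95]).round(3)
            w={'tin_oblong':.012,'tin_square':.008,'tin_round':.008}.get(t,.03 if t!='salt_shaker' else .06)
            Q=P[abs(P[:,2]-z)<w]
            if len(Q)>20: print(n,t,round(q["confidence"],2),h,len(Q),*rect(Q),np.median(Q[:,2]).round(4))
    # big objects heights nearby
    G=C[(C[:,0]>.3)&(C[:,0]<.9)&(abs(C[:,1])<.4)&(C[:,2]>.06)]
    g=np.round(G[:,:2]/.05).astype(int)
    print({(int(a)*5,int(b)*5):int(1000*G[(g==[a,b]).all(1),2].max()) for a,b in np.unique(g,axis=0)})
im,d=viewer.snapshot("scene"); save("crop",im[180:340,200:460],3)
E
```

```text
scene stand_oblong 0.78 [0.004 0.006 0.009] 1612 [613.4 184. ] [ 97.3 162.1] 3.0 0.0064
scene stand_square 0.83 [0.004 0.007 0.009] 1286 [ 626.3 -199.2] [81.2 81.9] 86.9 0.0069
scene stand_round 0.56 [0.005 0.007 0.009] 1521 [ 444.4 -226.4] [77.4 77.9] 0.7 0.0072
scene tin_oblong 0.79 [0.005 0.03  0.05 ] 535 [578.4  -2.3] [ 61.6 139.9] 81.1 0.0473
scene tin_square 0.81 [0.058 0.082 0.1  ] 283 [542.1   2.9] [52.4 52.3] 84.4 0.0983
scene tin_round 0.64 [0.059 0.097 0.1  ] 409 [611.4  -5.2] [51.9 54.3] 79.7 0.0985
scene salt_shaker 0.59 [0.109 0.149 0.186] 788 [543.  -2.] [27.7 44.9] 59.6 0.1489
scene peeler 0.87 [0.001 0.013 0.017] 387 [521.1 188.8] [166.2  22.6] 89.4 0.0129
scene peg 0.72 [0.003 0.009 0.012] 276 [ 522.4 -198.6] [68.8 15.1] 87.8 0.0087
{(40, -40): 77, (40, -35): 77, (45, -40): 77, (45, -35): 77, (50, -40): 78, (50, -35): 79, (50, 0): 136, (50, 5): 99, (55, -40): 77, (55, -35): 76, (55, -5): 92, (55, 0): 189, (55, 5): 100, (60, -5): 101, (60, 0): 101, (65, -5): 98, (65, 0): 101, (75, -35): 521, (75, -30): 523, (75, -25): 514, (75, -20): 505, (75, -15): 497, (75, -10): 4
[... 2049 characters left out ...]
 10): 444, (75, 15): 453, (75, 20): 463, (75, 25): 470, (80, -40): 351, (80, -35): 359, (80, -30): 369, (80, -25): 378, (80, -20): 388, (80, -15): 397, (80, -10): 407, (80, -5): 416, (80, 0): 423, (80, 5): 423, (80, 10): 422, (80, 15): 423, (80, 20): 421, (80, 25): 422, (85, -40): 300, (85, -35): 302, (85, -30): 301, (85, -25): 302, (85, -20): 302, (85, -15): 301, (85, -10): 301, (85, -5): 301, (85, 0): 302, (85, 5): 302, (85, 10): 302, (85, 15): 300, (85, 20): 302, (85, 25): 301, (90, -40): 178, (90, -35): 178, (90, -30): 179, (90, -25): 181, (90, -20): 179, (90, -15): 180, (90, -10): 179, (90, -5): 179, (90, 0): 179, (90, 5): 180, (90, 10): 179, (90, 15): 180, (90, 20): 179, (90, 25): 178}
```

View pics/crop.png

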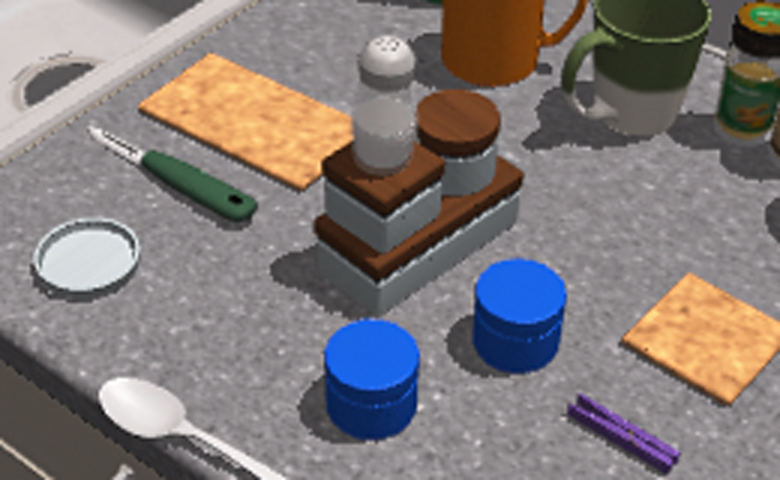

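The crop confirms it: steel tins with wooden lids make up the stack, and both blue round tins stand apart from it, so they're left alone. Next I'll move the wrist camera in to refine the poses.

```bash
cat >> h.py <<'E'
def go(p,ang):
    """print move to world p (m) with closing axis at world angle ang"""
    s=readout.observe(); R=np.array(s["orientation"]); d=R.T@(np.array(p)-s["ee_pos"])*100
    a=np.degrees(np.arctan2(R[1,1],R[0,1])); r=(-(ang-a)+90)%180-90
    print("go",np.round(p,4),"tx ty tz",d.round(2),"roll",round(r,1),"j6",round(float(s["joints"][5]),1),"t",round(s["clock"],2))
E
python3 - <<'E'
from h import *
print(viewer.get_calibration("wrist"))
go([.50,.01,.34],82.5)
for n in("scene","side"):
    im,d=viewer.snapshot(n); C=cloud(n,d); C=C[(C[:,2]>.15)&(C[:,0]>.6)&(C[:,0]<1.2)&(abs(C[:,1])<.4)]
    for z in(.2,.3,.4,.5): print(n,z,np.percentile(C[abs(C[:,2]-z)<.01,0],[0,5,50]))
E
```

```text
{'vertical_fov': 70.01678764170191, 'cx': 321.932222773635, 'cy': 241.70679367724856, 'hand_eye': array([[-3.92287553e-04, -9.57241675e-01, -2.89289168e-01,
         8.27594955e-02],
       [ 9.99999341e-01, -6.87713755e-04,  9.19567694e-04,
         6.58814501e-04],
       [-1.07919666e-03, -2.89288616e-01,  9.57241313e-01,
        -1.97460174e-01],
       [ 0.00000000e+00,  0.00000000e+00,  0.00000000e+00,
         1.00000000e+00]])}
go [0.5  0.01 0.34] tx ty tz [-44.34 -41.87 -15.21] roll -18.9 j6 -4.7 t 2.25
scene 0.2 [0.83653065 0.8605069  0.86469362]
scene 0.3 [0.81705874 0.81973983 0.82383626]
scene 0.4 [0.77585333 0.77888693 0.78304893]
scene 0.5 [0.73646114 0.73905961 0.74345806]
side 0.2 [0.83752653 0.86125716 0.86585951]
side 0.3 [0.81962858 0.82111801 0.82489797]
side 0.4 [0.77801048 0.77971581 0.78371158]Traceback (most recent call last):
  File "<stdin>", line 6, in <module>
    return _quantile_unchecked(
        a, q, axis, out, overwrite_input, method, keepdims, weights)
    return _ureduce(a,
                    func=_quantile_ureduce_func,
    ...<5 lines>...
                    overwrite_input=overwrite_input,
                    method=method)
    r = func(a, **kwargs)
    result = _quantile(arr,
                       quantiles=q,
    ...<2 lines>...
                       out=out,
                       weights=wgt)
    slices_having_nans = np.isnan(arr[-1, ...])
                                  ~~~^^^^^^^^^
IndexError: index -1 is out of bounds for axis 0 with size 0
```

```bash
python3 -m inch '[{"tz":-4},{"tx":-4,"ty":-4,"tz":-8,"roll":-3},{"tx":-7,"ty":-7,"tz":-11,"roll":-8},{"tx":-11,"ty":-10,"tz":-14,"roll":-14},{"tx":-14,"ty":-13,"tz":-15.2,"roll":-18.9},{"tx":-17,"ty":-16,"tz":-15.2,"roll":-18.9},{"tx":-20,"ty":-18.9,"tz":-15.2,"roll":-18.9},{"tx":-23,"ty":-21.7,"tz":-15.2,"roll":-18.9},{"tx":-26,"ty":-24.5,"tz":-15.2,"roll":-18.9},{"tx":-29,"ty":-27.4,"tz":-15.2,"roll":-18.9},{"tx":-32,"ty":-30.2,"tz":-15.2,"roll":-18.9},{"tx":-35,"ty":-33,"tz":-15.2,"roll":-18.9}]' && python3 -m inch '[{"tx":-3,"ty":-1.5},{"tx":-6,"ty":-3},{"tx":-8.5,"ty":-5},{"tx":-11,"ty":-6},{"tx":-11,"ty":-6}]'
python3 - <<'E'
from h import *
go([.50,.01,.34],82.5)
E
```

```text
go [0.5  0.01 0.34] tx ty tz [-44.34 -41.87 -15.21] roll -18.9 j6 -4.7 t 2.35$[0]: bad value
```

```bash
python3 -m inch '[{"tx":0,"ty":0,"tz":-4,"roll":0},{"tx":-2,"ty":-2,"tz":-7,"roll":-3},{"tx":-5,"ty":-4.5,"tz":-9,"roll":-8},{"tx":-8,"ty":-7,"tz":-11,"roll":-14},{"tx":-11,"ty":-9.5,"tz":-13,"roll":-18.9},{"tx":-14,"ty":-12,"tz":-15,"roll":-18.9},{"tx":-17,"ty":-15,"tz":-15.2,"roll":-18.9},{"tx":-20,"ty":-18,"tz":-15.2,"roll":-18.9},{"tx":-23,"ty":-21,"tz":-15.2,"roll":-18.9},{"tx":-26,"ty":-24,"tz":-15.2,"roll":-18.9},{"tx":-29,"ty":-27,"tz":-15.2,"roll":-18.9},{"tx":-32,"ty":-30,"tz":-15.2,"roll":-18.9}]'
python3 - <<'E'
from h import *
go([.50,.01,.34],82.5)
E
```

```text
clock: 3.35
ee_pos: [0.4384, 0.1813, 0.3403]
orientation: [[-0.991, 0.13, 0.001], [0.13, 0.991, 0.0], [-0.001, 0.001, -1.0]]
wrist_force: [0.4, 0.6, -0.3]
finger_gap: 1.0
grasp_force: 0.0
go [0.5  0.01 0.34] tx ty tz [ -8.34 -16.19   0.03] roll 0.0 j6 -66.5 t 3.35
```

```bash
python3 -m inch '[{"tx":-2,"ty":-3.5,"tz":0,"roll":0},{"tx":-4,"ty":-7,"tz":0,"roll":0},{"tx":-6,"ty":-10.5,"tz":0,"roll":0},{"tx":-8,"ty":-14,"tz":0,"roll":0},{"tx":-8.3,"ty":-16.2,"tz":0,"roll":0},{"tx":-8.3,"ty":-16.2,"tz":0,"roll":0},{"tx":-8.3,"ty":-16.2,"tz":0,"roll":0}]'
cat >> h.py <<'E'
SP=dict(stand_oblong=(.008,.004),stand_square=(.008,.004),stand_round=(.008,.004),salt_dish=(.009,.009),tin_oblong=(.05,.006),tin_square=(.1,.006),tin_round=(.1,.006),salt_shaker=(.15,.06))
def look(names,n="wrist",dz=0):
    st=readout.observe(); im,d=viewer.snapshot(n)
    for t in names:
        z,w=SP[t]; z+=dz if t[:3] in("tin","sal") and t!="salt_dish" else 0
        for q in trace(n,t)[:3]:
            P=cloud(n,d,q["mask"],st); Q=P[abs(P[:,2]-z)<w]
            if len(Q)>20: print(t,round(q["confidence"],2),"z%",np.percentile(P[:,2],[5,95]).round(3),len(Q),*rect(Q),"med",np.median(Q,0).round(4))
    return st,im,d
E
python3 - <<'E'
from h import *
st,im,d=look("salt_shaker tin_square tin_round tin_oblong stand_oblong stand_square stand_round salt_dish".split()); save("w1",im); print(st["ee_pos"],st["clock"])
C=cloud("wrist",d,None,st)
B=box(C,[.5,-.06,.108],[.62,.07,.25])
for z in range(110,200,8):
    Q=B[abs(B[:,2]-z/1000)<.004]
    if len(Q)>20: print(z,*rect(Q))
E
```

```text
clock: 3.93
ee_pos: [0.4994, 0.0109, 0.3398]
orientation: [[-0.991, 0.133, -0.0], [0.133, 0.991, 0.001], [0.0, 0.0, -1.0]]
wrist_force: [0.3, 0.6, 0.1]
finger_gap: 0.999
grasp_force: 0.0
salt_shaker 0.64 z% [0.113 0.189] 1363 [558.  17.] [70.3 39.1] 20.4 med [0.5369 0.0115 0.1775]
salt_shaker 0.63 z% [0.066 0.102] 911 [544.7   9.9] [57.5 57.9] 83.9 med [0.5282 0.0102 0.1002]
tin_square 0.81 z% [0.067 0.102] 781 [543.8  10.2] [56.8 56.5] 83.5 med [0.5269 0.008  0.1002]
tin_round 0.94 z% [0.092 0.102] 1079 [614.8   0.8] [56.1 51.1] 79.2 med [6.134e-01 4.000e-04 1.003e-01]
tin_oblong 0.71 z% [0.015 0.052] 423 [568.8   5.5] [ 62.8 120.7] 82.2 med [0.5153 0.0019 0.05  ]
stand_oblong 0.58 z% [0.003 0.013] 1415 [422.3 169.2] [68.6 68.3] 8.5 med [0.4219 0.1718 0.0052]
stand_oblong 0.57 z% [0.007 0.01 ] 5125 [608.9 187.7] [ 87.7 163. ] 3.0 med [0.6067 0.1879 0.0086]
stand_square 0.74 z% [0.005 0.009] 1385 [ 625.2 -194.5] [81.9 78.5] 86.3 med [ 0.6102 -0.2034  0.0078]
stand_round 0.89 z% [0.006 0.01 ] 2229 [ 445.  -220.7] [80.2 79.4] 46.6 med [ 0.4444 -0.2201  0.008 ]
salt_dish 0.88 z% [0.003 0.013] 1972 [422.7 169.9] [70.8 69.9] 76.6 med [0.4218 0.1719 0.0051]
[0.49938064 0.01090029 0.33976258] 3.9333
110 [529.7  16.1] [30.  7.] 72.1
118 [529.   12.8] [31.7  7.4] 83.0
126 [530.8  12.7] [38.8 12.5] 81.8
134 [537.4  11.6] [40.8 25.6] 82.4
142 [536.7  11.8] [40.3 22. ] 81.6
150 [538.9  11.5] [37.5 23.2] 81.0
158 [537.6  11.8] [34.3 17.3] 77.3
166 [536.   11.7] [31.1 10.8] 80.0
174 [543.   10.1] [33.8 26. ] 79.9
182 [546.8   9.9] [32.8 32.2] 76.2
190 [546.3   9.4] [25.8 23.3] 2.7
```

View pics/w1.png

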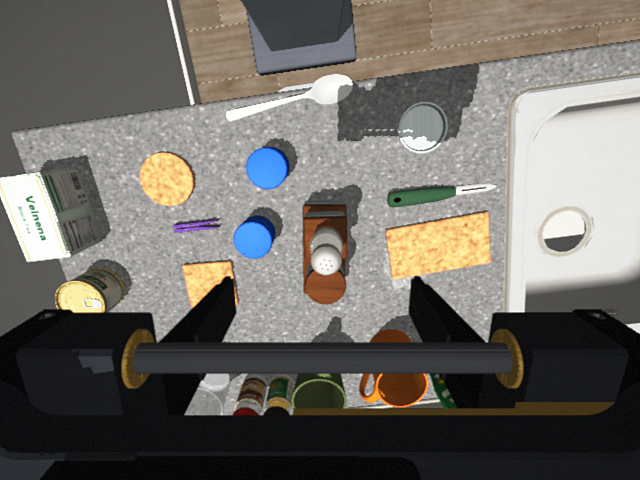

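The wrist view shows the shaker cap at (326,260) on the square tin, the round tin at (325,287), the dish at (422,127) and the stands at (167,178), (209,284) and (438,247). The wrist cloud matches the known sizes and heights, so the shaker's axis is at about (0.546, 0.010).

```bash
python3 - <<'E'
from h import *
go([.546,.010,.124],83)
E
```

```text
go [0.546 0.01  0.124] tx ty tz [-4.66  0.36 21.6 ] roll -0.4 j6 -87.3 t 4.38
```

```bash
python3 -m inch '[{"tx":-2.5,"ty":0.2,"tz":2,"roll":-0.4},{"tx":-4.66,"ty":0.36,"tz":5,"roll":-0.4},{"tx":-4.66,"ty":0.36,"tz":8.5,"roll":-0.4},{"tx":-4.66,"ty":0.36,"tz":11,"roll":-0.4},{"tx":-4.66,"ty":0.36,"tz":13,"roll":-0.4},{"tx":-4.66,"ty":0.36,"tz":15,"roll":-0.4},{"tx":-4.66,"ty":0.36,"tz":17,"roll":-0.4},{"tx":-4.66,"ty":0.36,"tz":19,"roll":-0.4},{"tx":-4.66,"ty":0.36,"tz":20.5,"roll":-0.4},{"tx":-4.66,"ty":0.36,"tz":21.6,"roll":-0.4},{"tx":-4.66,"ty":0.36,"tz":21.6,"roll":-0.4},{"tx":-4.66,"ty":0.36,"tz":21.6,"roll":-0.4}]' 1
python3 -m inch '[{"tx":0,"ty":0,"tz":0,"roll":0},{"tx":0,"ty":0,"tz":0,"roll":0},{"tx":0,"ty":0,"tz":0,"roll":0},{"tx":0,"ty":0,"tz":0,"roll":0},{"tx":0,"ty":0,"tz":0,"roll":0},{"tx":0,"ty":0,"tz":0,"roll":0},{"tx":0,"ty":0,"tz":0,"roll":0},{"tx":0,"ty":0,"tz":0,"roll":0}]' 0.3
```

```text
clock: 5.38
ee_pos: [0.5459, 0.0094, 0.1237]
orientation: [[-0.992, 0.123, -0.001], [0.123, 0.992, 0.0], [0.001, -0.0, -1.0]]
wrist_force: [0.0, -0.4, 0.4]
finger_gap: 0.997
grasp_force: 0.0
clock: 6.05
ee_pos: [0.546, 0.0092, 0.1239]
orientation: [[-0.992, 0.124, 0.0], [0.124, 0.992, -0.0], [-0.0, -0.0, -1.0]]
wrist_force: [0.1, -0.5, -0.0]
finger_gap: 0.494
grasp_force: 0.0
```

```bash
python3 -m inch '[{"tx":0,"ty":0,"tz":0,"roll":0},{"tx":0,"ty":0,"tz":0,"roll":0},{"tx":0,"ty":0,"tz":0,"roll":0},{"tx":0,"ty":0,"tz":0,"roll":0},{"tx":0,"ty":0,"tz":0,"roll":0},{"tx":0,"ty":0,"tz":0,"roll":0}]' 0.2; python3 - <<'E'
from h import *
im,d=viewer.snapshot("side"); save("s1",im[100:340,180:500],2)
E
```

```text
clock: 6.55
ee_pos: [0.546, 0.0093, 0.1238]
orientation: [[-0.992, 0.124, -0.0], [0.124, 0.992, 0.0], [0.0, 0.0, -1.0]]
wrist_force: [0.5, -0.0, -0.3]
finger_gap: 0.366
grasp_force: 29.6
```

View pics/s1.png

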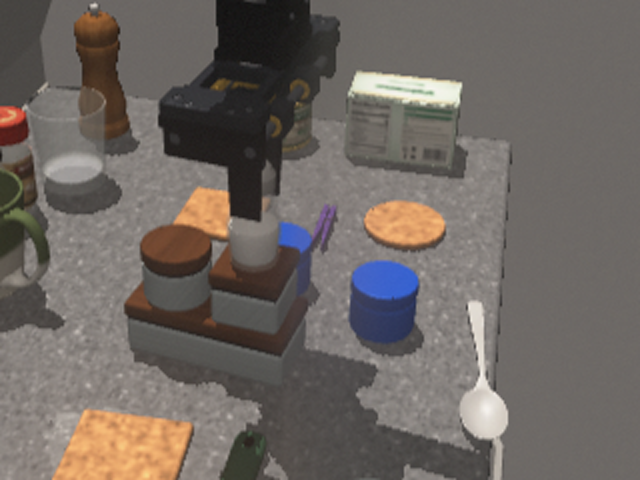

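The shaker is gripped (29.6 N, gap 35 mm) and the tins are undisturbed. Now I'll lift and carry it over the dish.

```bash
python3 -m inch '[{"tx":0,"ty":0,"tz":-1,"roll":0},{"tx":0,"ty":0,"tz":-3,"roll":0},{"tx":0,"ty":0,"tz":-5,"roll":0},{"tx":1,"ty":1,"tz":-6,"roll":0},{"tx":3,"ty":3,"tz":-6,"roll":0},{"tx":5.5,"ty":5.5,"tz":-6,"roll":0},{"tx":8,"ty":8,"tz":-6,"roll":0},{"tx":10.5,"ty":10.5,"tz":-6,"roll":0},{"tx":12.5,"ty":12.5,"tz":-5,"roll":0},{"tx":14.2,"ty":14.4,"tz":-4,"roll":0},{"tx":14.2,"ty":14.4,"tz":-2,"roll":0},{"tx":14.2,"ty":14.4,"tz":0,"roll":0}]'
python3 -m inch '[{"tx":0,"ty":0,"tz":1.5,"roll":0},{"tx":0,"ty":0,"tz":3,"roll":0},{"tx":0,"ty":0,"tz":4.5,"roll":0},{"tx":0,"ty":0,"tz":4.5,"roll":0},{"tx":0,"ty":0,"tz":4.5,"roll":0}]'
python3 - <<'E'
from h import *
go([.4228,.170,.029],83)
im,d=viewer.snapshot("side"); save("s2",im[200:460,240:500],2.2)
C=cloud("side",d); B=box(C,[.36,.11,.03],[.48,.23,.16])
for z in range(35,150,8):
    Q=B[abs(B[:,2]-z/1000)<.004]
    if len(Q)>15: print(z,*rect(Q))
E
```

```text
clock: 7.6
ee_pos: [0.423, 0.1711, 0.125]
orientation: [[-0.993, 0.121, 0.003], [0.121, 0.993, 0.001], [-0.003, 0.001, -1.0]]
wrist_force: [0.7, 0.3, -1.6]
finger_gap: 0.364
grasp_force: 29.5
clock: 8.02
ee_pos: [0.4224, 0.1696, 0.0787]
orientation: [[-0.992, 0.124, -0.001], [0.124, 0.992, -0.0], [0.001, -0.001, -1.0]]
wrist_force: [0.4, -0.8, -1.4]
finger_gap: 0.364
grasp_force: 29.5
go [0.4228 0.17   0.029 ] tx ty tz [-0.04  0.05  4.97] roll -0.1 j6 -67.8 t 8.02
59 [421.1 182.3] [37.  14.9] 8.8
67 [422.  181.7] [39.6 16.7] 6.6
75 [421.7 182.2] [40.7 17.8] 7.6
83 [421.4 183.4] [41.4 17.5] 9.0
91 [423.2 180.9] [42.  21.8] 2.6
99 [423.3 179.6] [40.3 22.5] 2.9
107 [423.9 181.6] [37.2 22.8] 0.9
115 [425.8 184. ] [19.3 34.2] 83.7
123 [425.4 192.9] [23.9  6.5] 1.4
131 [425.7 194. ] [ 4.8 23.5] 88.9
```

View pics/s2.png

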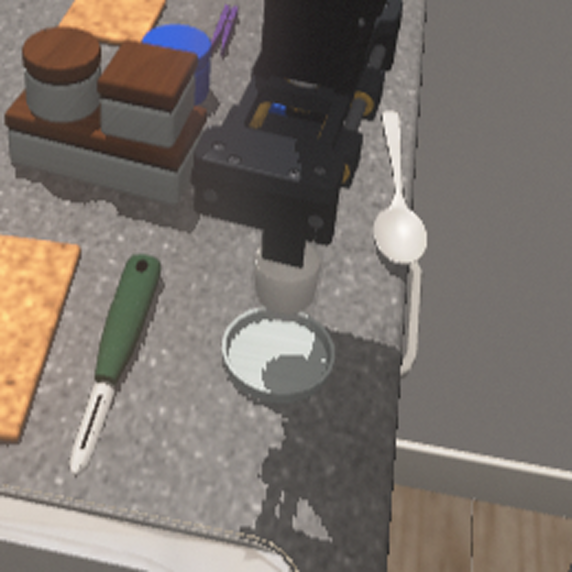

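The shaker hangs upright above the dish at (288,290) in the crop, and the dish centre is at (277,352). Lowering it now.

```bash
python3 -m inch '[{"tx":0,"ty":0,"tz":1.5,"roll":0},{"tx":0,"ty":0,"tz":3,"roll":0},{"tx":0,"ty":0,"tz":4,"roll":0},{"tx":0,"ty":0,"tz":4.6,"roll":0},{"tx":0,"ty":0,"tz":5.0,"roll":0},{"tx":0,"ty":0,"tz":5.05,"roll":0},{"tx":0,"ty":0,"tz":5.05,"roll":0},{"tx":0,"ty":0,"tz":5.05,"roll":0}]'
```

```text
clock: 8.73
ee_pos: [0.4236, 0.1699, 0.0292]
orientation: [[-0.992, 0.124, 0.001], [0.124, 0.992, 0.0], [-0.001, 0.0, -1.0]]
wrist_force: [-0.2, -0.2, 0.0]
finger_gap: 0.365
grasp_force: 29.5
```

```bash
python3 -m inch '[{"tx":0,"ty":0,"tz":0,"roll":0},{"tx":0,"ty":0,"tz":0,"roll":0},{"tx":0,"ty":0,"tz":0,"roll":0},{"tx":0,"ty":0,"tz":0,"roll":0},{"tx":0,"ty":0,"tz":0,"roll":0},{"tx":0,"ty":0,"tz":0,"roll":0}]' 0.8; python3 -m inch '[{"tx":0,"ty":0,"tz":-1.5,"roll":0},{"tx":0,"ty":0,"tz":-4,"roll":0},{"tx":0,"ty":0,"tz":-7,"roll":0},{"tx":0,"ty":0,"tz":-10,"roll":0},{"tx":0,"ty":0,"tz":-13,"roll":0},{"tx":0,"ty":0,"tz":-16,"roll":0},{"tx":0,"ty":0,"tz":-19,"roll":0},{"tx":0,"ty":0,"tz":-19,"roll":0},{"tx":0,"ty":0,"tz":-19,"roll":0}]' 1
python3 - <<'E'
from h import *
st,im,d=look(["salt_shaker"],dz=-.096)
save("w2",im)
C=cloud("wrist",d,None,st); B=box(C,[.37,.12,.02],[.48,.22,.12])
for z in range(24,100,8):
    Q=B[abs(B[:,2]-z/1000)<.004]
    if len(Q)>15: print(z,*rect(Q))
im,d=viewer.snapshot("side");C=cloud("side",d); B=box(C,[.37,.11,.02],[.48,.23,.12])
for z in range(24,100,8):
    Q=B[abs(B[:,2]-z/1000)<.004]
    if len(Q)>15: print(z,*rect(Q))
save("s3",np.hstack([cv2.resize(im[220:420,260:460],(400,400)),]))
go([.544,.010,.066],83.5)
E
```

```text
clock: 9.23
ee_pos: [0.423, 0.1697, 0.0285]
orientation: [[-0.992, 0.124, 0.0], [0.124, 0.992, 0.0], [-0.0, 0.0, -1.0]]
wrist_force: [-0.0, 0.5, 0.0]
finger_gap: 0.726
grasp_force: 0.0
clock: 9.98
ee_pos: [0.4242, 0.1701, 0.2209]
orientation: [[-0.992, 0.124, 0.005], [0.124, 0.992, 0.001], [-0.005, 0.002, -1.0]]
wrist_force: [0.7, 0.6, -0.8]
finger_gap: 1.0
grasp_force: 0.0
salt_shaker 0.89 z% [0.039 0.093] 1364 [420.6 171.9] [37.  38.4] 12.0 med [0.4167 0.1718 0.0861]
salt_shaker 0.44 z% [0.058 0.101] 300 [536.5 -12.9] [ 46.9 101.2] 0.5 med [ 0.5153 -0.0074  0.0813]
salt_shaker 0.32 z% [0.003 0.013] 1365 [417.6 169.6] [73.3 60.8] 82.9 med [0.4096 0.1696 0.0051]
32 [410.9 173.1] [42.  16.7] 81.4
40 [416.1 172.7] [42.1 26.8] 79.4
48 [417.6 171.7] [40.1 26.7] 81.0
56 [416.4 172.3] [37.6 21.9] 78.7
64 [415.2 172.4] [34.2 16.3] 77.9
72 [413. 173.] [29.8  9. ] 77.2
80 [424.5 170. ] [33.5 32.7] 84.4
88 [424.9 170. ] [30.8 31.2] 38.2
96 [425.  170.9] [20.7 20.2] 23.3
24 [423.4 183.7] [39.5 17.2] 5.3
32 [423.  183.7] [40.6 16.3] 8.1
40 [423.  180.6] [42.2 22.4] 9.0
48 [424.1 179.8] [39.2 22.9] 6.7
56 [426.  179.7] [19.7 36.9] 88.6
64 [424.6 178.1] [34.5 17.9] 7.8
72 [424.8 179.2] [32.7 14.6] 6.4
80 [426.7 178.4] [16.8 33.7] 87.3
88 [425.4 171.4] [31.3 28.5] 29.5
96 [425.3 169.7] [20.7 24.2] 8.4
go [0.544 0.01  0.066] tx ty tz [-14.11 -14.3   15.04] roll -0.6 j6 -67.8 t 10.13
```

View pics/s3.png

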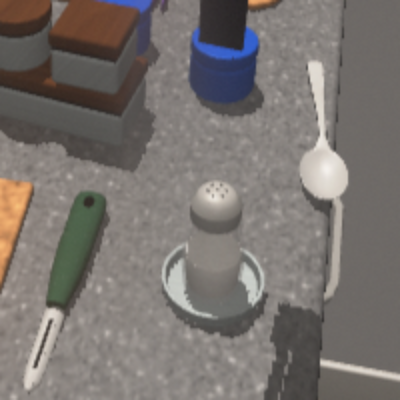

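The shaker stands upright and central in the dish. Next is the square tin.

```bash
python3 -m inch '[{"tx":-2.5,"ty":-2.5,"tz":0,"roll":-0.6},{"tx":-5,"ty":-5,"tz":0,"roll":-0.6},{"tx":-7.5,"ty":-7.5,"tz":0,"roll":-0.6},{"tx":-10,"ty":-10,"tz":0,"roll":-0.6},{"tx":-12.5,"ty":-12.5,"tz":2,"roll":-0.6},{"tx":-14.2,"ty":-14.3,"tz":4,"roll":-0.6},{"tx":-14.2,"ty":-14.3,"tz":6,"roll":-0.6},{"tx":-14.2,"ty":-14.3,"tz":8,"roll":-0.6},{"tx":-14.2,"ty":-14.3,"tz":10,"roll":-0.6},{"tx":-14.2,"ty":-14.3,"tz":10,"roll":-0.6},{"tx":-14.2,"ty":-14.3,"tz":10,"roll":-0.6}]' 1
python3 - <<'E'
from h import *
go([.5445,.010,.065],83.5)
im,d=viewer.snapshot("side"); C=cloud("side",d)
B=box(C,[.5,-.05,.095],[.66,.07,.107]); print(rect(B[B[:,0]<.575]),rect(B[B[:,0]>.582]))
E
```

```text
clock: 11.05
ee_pos: [0.5441, 0.0103, 0.1156]
orientation: [[-0.994, 0.113, -0.006], [0.113, 0.994, 0.0], [0.006, -0.0, -1.0]]
wrist_force: [0.3, -0.2, 0.5]
finger_gap: 1.0
grasp_force: 0.0
go [0.5445 0.01   0.065 ] tx ty tz [-0.08 -0.03  5.06] roll -0.0 j6 -88.1 t 11.05
(array([545.8,  10.4]), array([59.5, 57.7]), 84.9) (array([613.5,   1.2]), array([56.3, 56.7]), 15.4)
```

```bash
python3 -m inch '[{"tx":-0.08,"ty":0,"tz":2,"roll":-0.5},{"tx":-0.08,"ty":0,"tz":3.5,"roll":-0.5},{"tx":-0.08,"ty":0,"tz":4.6,"roll":-0.5},{"tx":-0.08,"ty":0,"tz":5.0,"roll":-0.5},{"tx":-0.08,"ty":0,"tz":5.0,"roll":-0.5}]' 1
python3 -m inch '[{"tx":0,"ty":0,"tz":0,"roll":0},{"tx":0,"ty":0,"tz":0,"roll":0},{"tx":0,"ty":0,"tz":0,"roll":0},{"tx":0,"ty":0,"tz":0,"roll":0},{"tx":0,"ty":0,"tz":0,"roll":0},{"tx":0,"ty":0,"tz":0,"roll":0},{"tx":0,"ty":0,"tz":0,"roll":0},{"tx":0,"ty":0,"tz":0,"roll":0}]' 0.5
```

```text
clock: 11.52
ee_pos: [0.5466, 0.0103, 0.0681]
orientation: [[-0.995, 0.104, -0.001], [0.104, 0.995, 0.0], [0.001, -0.0, -1.0]]
wrist_force: [-0.0, -0.0, 0.1]
finger_gap: 1.001
grasp_force: 0.0
clock: 12.18
ee_pos: [0.5471, 0.0099, 0.0687]
orientation: [[-0.995, 0.104, 0.0], [0.104, 0.995, -0.0], [-0.0, -0.0, -1.0]]
wrist_force: [-0.2, -1.2, 1.5]
finger_gap: 0.607
grasp_force: 30.0
```

```bash
python3 -m inch '[{"tx":0,"ty":0,"tz":-0.7,"roll":0},{"tx":0,"ty":0,"tz":-2,"roll":0},{"tx":0,"ty":0,"tz":-4,"roll":0},{"tx":0,"ty":0,"tz":-6.5,"roll":0},{"tx":0,"ty":0,"tz":-9,"roll":0},{"tx":0,"ty":-2,"tz":-11,"roll":0},{"tx":0,"ty":-4,"tz":-12.5,"roll":0},{"tx":0,"ty":-5,"tz":-13,"roll":0},{"tx":0,"ty":-5,"tz":-13,"roll":0},{"tx":0,"ty":-5,"tz":-13,"roll":0},{"tx":0,"ty":-5,"tz":-13,"roll":0}]'
python3 - <<'E'
from h import *
st,im,d=look(["stand_square","stand_round"]); print(st["ee_pos"]); save("w3",im)
C=cloud("wrist",d,None,st); B=box(C,[.45,-.12,.14],[.62,.05,.26]); print("held lid z",np.median(B[:,2]),*rect(B))
E
```

```text
clock: 13.1
ee_pos: [0.5408, -0.0388, 0.1967]
orientation: [[-0.995, 0.105, -0.003], [0.105, 0.995, 0.001], [0.003, 0.001, -1.0]]
wrist_force: [-0.3, 0.7, -2.5]
finger_gap: 0.604
grasp_force: 30.0
stand_square 0.6 z% [0.006 0.009] 3319 [ 627.  -194.6] [81.8 81.8] 86.5 med [ 0.6176 -0.1914  0.0081]
stand_round 0.56 z% [0.006 0.009] 4579 [ 446.1 -220.5] [79.8 80.6] 48.7 med [ 0.4446 -0.2199  0.0082]
[ 0.54084091 -0.03883288  0.19674331]
held lid z 0.22859224171345088 [538.4 -38.2] [75.1 57.2] 83.4
```

View pics/w3.png

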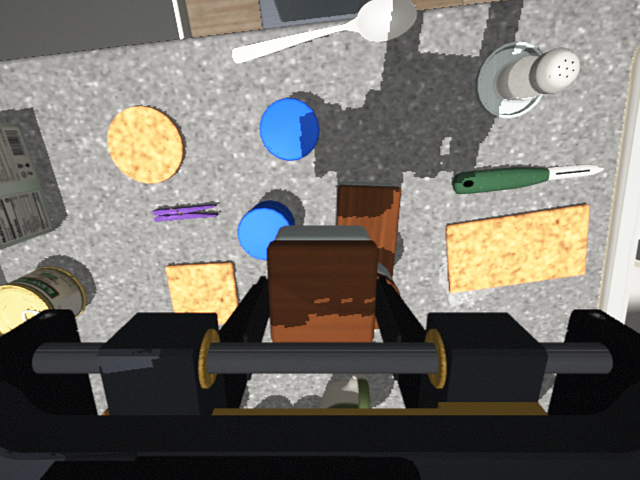

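```bash
cat >> h.py <<'E'
def held(half,top):
    """tin in hand: lid points in tool frame; near edge & lateral extents"""
    st=readout.observe(); im,d=viewer.snapshot("wrist"); C=cloud("wrist",d,None,st)
    T=(C-st["ee_pos"])@np.array(st["orientation"])*1000
    T=T[(abs(T[:,1])<36)&(abs(T[:,0])<95)&(T[:,2]<-15)&(T[:,2]>-60)]
    z=np.median(T[:,2]); L=T[abs(T[:,2]-z)<5]; 
    e=[np.percentile(L[abs(L[:,1]-y)<4,0],99) for y in(-20,-10,0,10,20)]
    print("tcp",st["ee_pos"].round(4),"lid z",z.round(1),"near edge x",np.round(e,1),"y",np.percentile(L[:,1],[1,99]).round(1)); return L
E
python3 - <<'E'
from h import *
held(29,0)
E
```

```text
tcp [ 0.541  -0.0387  0.1968] lid z -31.9 near edge x [30.4 30.4 30.4 30.4 30.3] y [-28.1  29.5]
```

The view shows the square stand at (200,290), the round stand at (145,144), and the held lid at (322,290) gripped square.

```bash
python3 - <<'E'
from h import *
go([.6284,-.1946,.10],86.5)
E
```

```text
go [ 0.6284 -0.1946  0.1   ] tx ty tz [-10.31 -14.59   9.68] roll -2.5 j6 -93.8 t 13.3
```

```bash
python3 -m inch '[{"tx":-1,"ty":-1.5,"tz":0,"roll":0},{"tx":-3,"ty":-4,"tz":0,"roll":-1},{"tx":-5,"ty":-7,"tz":0,"roll":-2.5},{"tx":-7.5,"ty":-10,"tz":0.5,"roll":-2.5},{"tx":-9.5,"ty":-13,"tz":2,"roll":-2.5},{"tx":-10.3,"ty":-14.6,"tz":4,"roll":-2.5},{"tx":-10.3,"ty":-14.6,"tz":6.5,"roll":-2.5},{"tx":-10.3,"ty":-14.6,"tz":9,"roll":-2.5},{"tx":-10.3,"ty":-14.6,"tz":11.5,"roll":-2.5},{"tx":-10.3,"ty":-14.6,"tz":12.5,"roll":-2.5},{"tx":-10.3,"ty":-14.6,"tz":12.5,"roll":-2.5},{"tx":-10.3,"ty":-14.6,"tz":12.5,"roll":-2.5}]'
python3 - <<'E'
from h import *
go([.6284,-.1946,.0265],86.5)
E
```

```text
clock: 14.3
ee_pos: [0.6288, -0.1951, 0.0731]
orientation: [[-0.998, 0.061, -0.001], [0.061, 0.998, 0.0], [0.001, 0.0, -1.0]]
wrist_force: [-0.4, 0.1, -1.6]
finger_gap: 0.606
grasp_force: 30.0
go [ 0.6284 -0.1946  0.0265] tx ty tz [0.04 0.05 4.66] roll 0.0 j6 -108.4 t 14.3
```

```bash
python3 -m inch '[{"tx":0,"ty":0,"tz":1.2,"roll":0},{"tx":0,"ty":0,"tz":2.5,"roll":0},{"tx":0,"ty":0,"tz":3.5,"roll":0},{"tx":0,"ty":0,"tz":4.1,"roll":0},{"tx":0,"ty":0,"tz":4.4,"roll":0},{"tx":0,"ty":0,"tz":4.6,"roll":0},{"tx":0,"ty":0,"tz":4.65,"roll":0},{"tx":0,"ty":0,"tz":4.65,"roll":0}]'
```

```text
clock: 14.97
ee_pos: [0.6293, -0.1957, 0.0272]
orientation: [[-0.998, 0.061, 0.001], [0.061, 0.998, -0.0], [-0.001, -0.0, -1.0]]
wrist_force: [0.9, 0.3, -2.3]
finger_gap: 0.603
grasp_force: 30.0
```

```bash
python3 -m inch '[{"tx":0.06,"ty":0.06,"tz":0.04,"roll":0},{"tx":0.06,"ty":0.06,"tz":0.09,"roll":0},{"tx":0.06,"ty":0.06,"tz":0.09,"roll":0},{"tx":0.06,"ty":0.06,"tz":0.09,"roll":0}]'
```

```text
clock: 15.3
ee_pos: [0.6288, -0.195, 0.0267]
orientation: [[-0.998, 0.061, 0.001], [0.061, 0.998, -0.0], [-0.001, -0.0, -1.0]]
wrist_force: [-0.7, 0.3, 1.0]
finger_gap: 0.609
grasp_force: 30.0
```

```bash
python3 -m inch '[{"tx":0,"ty":0,"tz":0,"roll":0},{"tx":0,"ty":0,"tz":0,"roll":0},{"tx":0,"ty":0,"tz":0,"roll":0},{"tx":0,"ty":0,"tz":0,"roll":0},{"tx":0,"ty":0,"tz":0,"roll":0}]' 1; python3 -m inch '[{"tx":0,"ty":0,"tz":-2,"roll":0},{"tx":0,"ty":0,"tz":-5,"roll":0},{"tx":0,"ty":0,"tz":-8.5,"roll":0},{"tx":0,"ty":1,"tz":-12,"roll":0},{"tx":0.5,"ty":3,"tz":-15,"roll":1},{"tx":1.5,"ty":6,"tz":-17,"roll":3},{"tx":3,"ty":9,"tz":-17,"roll":3},{"tx":4.5,"ty":12,"tz":-17,"roll":3},{"tx":6,"ty":15,"tz":-17,"roll":3},{"tx":6.8,"ty":17.5,"tz":-17,"roll":3},{"tx":6.8,"ty":17.5,"tz":-17,"roll":3},{"tx":6.8,"ty":17.5,"tz":-17,"roll":3}]' 1
python3 - <<'E'
from h import *
st,im,d=look(["stand_square","tin_oblong","tin_round"]); print(st["ee_pos"]); save("w4",im)
C=cloud("wrist",d,None,st)
B=box(C,[.57,-.25,.052],[.69,-.14,.064]);print("sq",rect(B),len(B))
B=box(C,[.55,-.25,.004],[.69,-.13,.012]);print("stand",rect(B))
B=box(C,[.575,-.05,.095],[.66,.05,.106]); print("round",rect(B))
go([.6135,.001,.066],83)
E
```

```text
clock: 15.72
ee_pos: [0.6284, -0.195, 0.026]
orientation: [[-0.998, 0.061, 0.0], [0.061, 0.998, -0.0], [-0.0, -0.0, -1.0]]
wrist_force: [0.6, -0.6, 0.1]
finger_gap: 0.899
grasp_force: 0.0
clock: 16.72
ee_pos: [0.571, -0.0151, 0.1962]
orientation: [[-0.994, 0.111, 0.001], [0.111, 0.994, -0.0], [-0.001, -0.0, -1.0]]
wrist_force: [0.2, -0.7, 0.3]
finger_gap: 1.002
grasp_force: 0.0
tin_oblong 0.57 z% [0.049 0.052] 5390 [578.2   4.1] [ 64.1 138.8] 81.9 med [0.5503 0.0068 0.0505]
tin_round 0.94 z% [0.065 0.101] 2832 [611.8   1.6] [56.8 55.7] 82.8 med [0.6104 0.0011 0.1004]
[ 0.5709549  -0.01511013  0.19623301]
sq (array([ 626.2, -193.7]), array([58.2, 58.1]), 86.2) 2697
stand (array([ 621.6, -194.2]), array([81.7, 70.4]), 87.2)
round (array([612. ,   1.1]), array([56.9, 56.3]), 39.2)
go [0.6135 0.001  0.066 ] tx ty tz [-3.97  2.28 12.99] roll 0.4 j6 -90.5 t 16.92
```

View pics/w4.png

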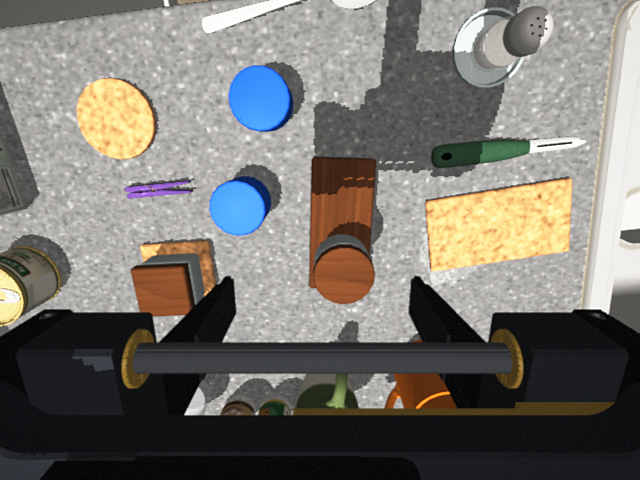

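The square tin sits centred on its stand at (165,285), measured under 1 mm and 0.3° off. Next is the round tin, at (343,272).

```bash
python3 -m inch '[{"tx":-2,"ty":1,"tz":1,"roll":0},{"tx":-3.8,"ty":2.2,"tz":3.5,"roll":0},{"tx":-3.8,"ty":2.2,"tz":6.5,"roll":0},{"tx":-3.8,"ty":2.2,"tz":9.5,"roll":0},{"tx":-3.8,"ty":2.2,"tz":11.5,"roll":0},{"tx":-3.8,"ty":2.2,"tz":12.9,"roll":0},{"tx":-3.8,"ty":2.2,"tz":12.9,"roll":0},{"tx":-3.8,"ty":2.2,"tz":12.9,"roll":0}]' 1
python3 -m inch '[{"tx":0,"ty":0,"tz":0,"roll":0},{"tx":0,"ty":0,"tz":0,"roll":0},{"tx":0,"ty":0,"tz":0,"roll":0},{"tx":0,"ty":0,"tz":0,"roll":0},{"tx":0,"ty":0,"tz":0,"roll":0},{"tx":0,"ty":0,"tz":0,"roll":0},{"tx":0,"ty":0,"tz":0,"roll":0},{"tx":0,"ty":0,"tz":0,"roll":0}]' 0.5
```

```text
clock: 17.58
ee_pos: [0.6114, 0.0008, 0.0666]
orientation: [[-0.993, 0.114, -0.001], [0.114, 0.993, 0.0], [0.001, -0.0, -1.0]]
wrist_force: [1.1, -0.3, 0.3]
finger_gap: 0.999
grasp_force: 0.0
clock: 18.25
ee_pos: [0.6116, 0.0011, 0.0674]
orientation: [[-0.994, 0.113, 0.001], [0.113, 0.994, -0.001], [-0.001, -0.001, -1.0]]
wrist_force: [-0.9, -2.2, 1.6]
finger_gap: 0.598
grasp_force: 30.0
```

```bash
python3 -m inch '[{"tx":0,"ty":0,"tz":-0.7,"roll":0},{"tx":0,"ty":0,"tz":-2.5,"roll":0},{"tx":0,"ty":0,"tz":-5,"roll":0},{"tx":0.5,"ty":-1,"tz":-7.5,"roll":0},{"tx":2,"ty":-3.5,"tz":-9,"roll":0},{"tx":4,"ty":-6.5,"tz":-9,"roll":0},{"tx":6,"ty":-10,"tz":-9,"roll":0},{"tx":8,"ty":-13.5,"tz":-9,"roll":0},{"tx":10,"ty":-17,"tz":-9,"roll":0},{"tx":12,"ty":-20.5,"tz":-9,"roll":0},{"tx":13.5,"ty":-23,"tz":-9,"roll":0},{"tx":14,"ty":-23.9,"tz":-9,"roll":0}]'
python3 -m inch '[{"tx":0,"ty":0,"tz":2,"roll":0},{"tx":0,"ty":0,"tz":5,"roll":0},{"tx":0,"ty":0,"tz":7,"roll":0},{"tx":0,"ty":0,"tz":7,"roll":0},{"tx":0,"ty":0,"tz":7,"roll":0}]'
python3 - <<'E'
from h import *
L=held(29,0)
# circle fit of lid near edge
b=np.round(L[:,1]/3).astype(int); E=np.array([[np.percentile(L[b==k,0],98),k*3] for k in np.unique(b) if (b==k).sum()>10 and abs(k)<8])
A=np.c_[2*E,np.ones(len(E))]; s=np.linalg.lstsq(A,(E**2).sum(1),rcond=None)[0]; print("c",s[:2],"r",np.sqrt(s[2]+s[0]**2+s[1]**2))
go([.4455,-.2205,.026],83)
E
```

```text
clock: 19.25
ee_pos: [0.4428, -0.2223, 0.1567]
orientation: [[-0.993, 0.117, -0.001], [0.117, 0.993, -0.0], [0.001, -0.0, -1.0]]
wrist_force: [0.3, 0.2, -1.7]
finger_gap: 0.599
grasp_force: 30.0
clock: 19.67
ee_pos: [0.4445, -0.219, 0.0858]
orientation: [[-0.994, 0.113, -0.003], [0.113, 0.994, 0.002], [0.003, 0.002, -1.0]]
wrist_force: [0.9, 0.3, -1.9]
finger_gap: 0.601
grasp_force: 30.0
tcp [ 0.4445 -0.219   0.0858] lid z -33.3 near edge x [20.5 25.5 27.1 26.3 21.3] y [-27.9  29.4]
c [-2.76823207  0.6448377 ] r 29.698884195094603
go [ 0.4455 -0.2205  0.026 ] tx ty tz [ 0.02 -0.07  6.15] roll 0.5 j6 -116.0 t 19.72
```

```bash
python3 - <<'E'
from h import *
go([.4435,-.2209,.0253],83.4)
E
python3 -m inch '[{"tx":0.1,"ty":-0.1,"tz":1.5,"roll":0},{"tx":0.1,"ty":-0.1,"tz":3,"roll":0},{"tx":0.1,"ty":-0.1,"tz":4.2,"roll":0},{"tx":0.1,"ty":-0.1,"tz":5,"roll":0},{"tx":0.1,"ty":-0.1,"tz":5.4,"roll":0},{"tx":0.1,"ty":-0.1,"tz":5.6,"roll":0},{"tx":0.1,"ty":-0.1,"tz":5.6,"roll":0},{"tx":0.1,"ty":-0.1,"tz":5.6,"roll":0}]'
```

```text
go [ 0.4435 -0.2209  0.0253] tx ty tz [ 0.21 -0.13  6.22] roll 0.1 j6 -116.0 t 19.72
clock: 20.38
ee_pos: [0.4446, -0.2213, 0.0316]
orientation: [[-0.994, 0.113, 0.001], [0.113, 0.994, -0.001], [-0.001, -0.0, -1.0]]
wrist_force: [-0.3, -1.1, -1.3]
finger_gap: 0.603
grasp_force: 30.0
```

```bash
python3 -m inch '[{"tx":0.1,"ty":0.03,"tz":0.25,"roll":0},{"tx":0.1,"ty":0.03,"tz":0.45,"roll":0},{"tx":0.1,"ty":0.03,"tz":0.55,"roll":0},{"tx":0.1,"ty":0.03,"tz":0.6,"roll":0},{"tx":0.1,"ty":0.03,"tz":0.6,"roll":0},{"tx":0.1,"ty":0.03,"tz":0.6,"roll":0}]'
```

```text
clock: 20.88
ee_pos: [0.4433, -0.2207, 0.0254]
orientation: [[-0.994, 0.113, 0.0], [0.113, 0.994, -0.0], [-0.0, -0.0, -1.0]]
wrist_force: [-0.8, -0.0, 2.7]
finger_gap: 0.598
grasp_force: 30.0
```

```bash
python3 -m inch '[{"tx":0,"ty":0,"tz":0,"roll":0},{"tx":0,"ty":0,"tz":0,"roll":0},{"tx":0,"ty":0,"tz":0,"roll":0},{"tx":0,"ty":0,"tz":0,"roll":0},{"tx":0,"ty":0,"tz":0,"roll":0}]' 1; python3 -m inch '[{"tx":0,"ty":0,"tz":-2,"roll":0},{"tx":0,"ty":0,"tz":-5,"roll":0},{"tx":0,"ty":0,"tz":-8.5,"roll":0},{"tx":-0.5,"ty":2,"tz":-12,"roll":0},{"tx":-1,"ty":4.5,"tz":-15,"roll":1},{"tx":-1.5,"ty":7.5,"tz":-17,"roll":1.4},{"tx":-2,"ty":11,"tz":-18,"roll":1.4},{"tx":-3,"ty":14.5,"tz":-18,"roll":1.4},{"tx":-4,"ty":18,"tz":-18,"roll":1.4},{"tx":-5,"ty":21.5,"tz":-18,"roll":1.4},{"tx":-5.2,"ty":22.8,"tz":-18,"roll":1.4},{"tx":-5.2,"ty":22.8,"tz":-18,"roll":1.4}]' 1
python3 - <<'E'
from h import *
st,im,d=look(["stand_oblong","tin_oblong","stand_square"]); print(st["ee_pos"]); save("w5",im)
C=cloud("wrist",d,None,st)
B=box(C,[.38,-.28,.052],[.50,-.16,.064]);print("round",rect(B),len(B))
B=box(C,[.38,-.28,.0045],[.50,-.16,.012]);print("stand",rect(B))
B=box(C,[.48,-.06,.044],[.68,.07,.056]);print("obl",rect(B))
go([.578,.004,.025],82)
E
```

```text
clock: 21.3
ee_pos: [0.4432, -0.2207, 0.025]
orientation: [[-0.994, 0.113, 0.0], [0.113, 0.994, -0.0], [-0.0, -0.0, -1.0]]
wrist_force: [-0.1, 0.2, -0.3]
finger_gap: 0.897
grasp_force: 0.0
clock: 22.3
ee_pos: [0.5212, 0.0028, 0.2048]
orientation: [[-0.991, 0.133, -0.0], [0.133, 0.991, 0.001], [0.0, 0.001, -1.0]]
wrist_force: [-0.9, -0.4, 0.3]
finger_gap: 0.996
grasp_force: 0.0
stand_oblong 0.68 z% [0.007 0.01 ] 8573 [609.2 187.5] [ 88.3 163.6] 3.0 med [0.604  0.1921 0.0086]
tin_oblong 0.93 z% [0.047 0.052] 6834 [578.    4.1] [ 64.1 139. ] 81.9 med [0.5716 0.0047 0.0504]
stand_square 0.76 z% [0.005 0.009] 749 [ 597.2 -192.4] [79.5 21.9] 87.1 med [ 0.5937 -0.1909  0.0079]
[0.5211535  0.00277312 0.20481963]
round (array([ 444.6, -219.6]), array([56.5, 58. ]), 22.0) 2769
stand (array([ 446.1, -212.5]), array([63.7, 81.4]), 87.5)
obl (array([578.2,   4.1]), array([ 64.1, 139.4]), 81.9)
go [0.578 0.004 0.025] tx ty tz [-5.64  1.27 17.98] roll 0.0 j6 -88.0 t 22.5
```

View pics/w5.png

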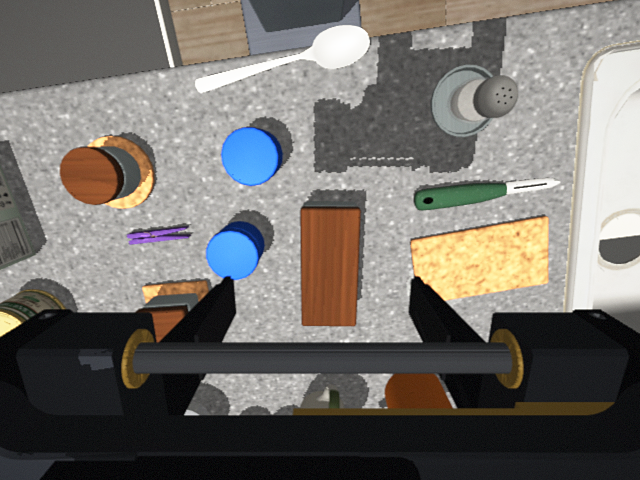

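The round tin is on its stand at (110,172), measured about 1.3 mm off centre. The oblong tin at (330,266) is clear, with its stand at (480,257). Before the turn I'll check the obstacles at the back.

```bash
python3 - <<'E'
from h import *
im,d=viewer.snapshot("scene"); C=cloud("scene",d)
B=box(C,[.66,-.1,.03],[.85,.33,.3]); B=B[B[:,0]<.85-(B[:,2]-.2)*.41-.02]
for y in np.arange(-.05,.33,.04):
    Q=B[abs(B[:,1]-y)<.02]
    if len(Q): print(y.round(2),"minx",Q[:,0].min().round(3),"maxz",Q[:,2].max().round(3))
go([.578,.0041,.017],81.9)
E
```

```text
-0.05 minx 0.761 maxz 0.1
-0.01 minx 0.731 maxz 0.099
0.03 minx 0.796 maxz 0.094
0.07 minx 0.749 maxz 0.102
0.11 minx 0.751 maxz 0.1
0.19 minx 0.821 maxz 0.104
0.23 minx 0.828 maxz 0.041
go [0.578  0.0041 0.017 ] tx ty tz [-5.63  1.31 18.79] roll 0.1 j6 -88.0 t 22.55
```

```bash
python3 -m inch '[{"tx":-2,"ty":0.5,"tz":2,"roll":0},{"tx":-4,"ty":1,"tz":4.5,"roll":0},{"tx":-5.6,"ty":1.25,"tz":7.5,"roll":0},{"tx":-5.6,"ty":1.25,"tz":10.5,"roll":0},{"tx":-5.6,"ty":1.25,"tz":13.5,"roll":0},{"tx":-5.6,"ty":1.25,"tz":16,"roll":0},{"tx":-5.6,"ty":1.25,"tz":17.6,"roll":0},{"tx":-5.6,"ty":1.25,"tz":18.5,"roll":0},{"tx":-5.6,"ty":1.25,"tz":18.7,"roll":0},{"tx":-5.6,"ty":1.25,"tz":18.7,"roll":0}]' 1
python3 -m inch '[{"tx":0,"ty":0,"tz":0,"roll":0},{"tx":0,"ty":0,"tz":0,"roll":0},{"tx":0,"ty":0,"tz":0,"roll":0},{"tx":0,"ty":0,"tz":0,"roll":0},{"tx":0,"ty":0,"tz":0,"roll":0},{"tx":0,"ty":0,"tz":0,"roll":0},{"tx":0,"ty":0,"tz":0,"roll":0}]' 0.5
```

```text
clock: 23.38
ee_pos: [0.5778, 0.004, 0.018]
orientation: [[-0.99, 0.139, -0.0], [0.139, 0.99, -0.0], [0.0, -0.0, -1.0]]
wrist_force: [0.7, 0.6, -0.5]
finger_gap: 1.003
grasp_force: 0.0
clock: 23.97
ee_pos: [0.5782, 0.0043, 0.0186]
orientation: [[-0.991, 0.137, 0.001], [0.137, 0.991, -0.001], [-0.001, -0.001, -1.0]]
wrist_force: [-1.3, -1.6, 2.4]
finger_gap: 0.666
grasp_force: 30.0
```

```bash
python3 -m inch '[{"tx":0,"ty":0,"tz":-0.7,"roll":0},{"tx":0,"ty":0,"tz":-2.5,"roll":0},{"tx":0,"ty":0,"tz":-5,"roll":0},{"tx":0,"ty":0,"tz":-8,"roll":0},{"tx":0,"ty":0,"tz":-11,"roll":0},{"tx":0,"ty":1.5,"tz":-13,"roll":4},{"tx":0,"ty":3.5,"tz":-13,"roll":10},{"tx":0,"ty":6,"tz":-13,"roll":16},{"tx":-0.1,"ty":8.5,"tz":-13,"roll":22},{"tx":-0.2,"ty":11,"tz":-13,"roll":28},{"tx":-0.3,"ty":13.5,"tz":-13,"roll":34},{"tx":-0.4,"ty":16,"tz":-13,"roll":40}]'
python3 - <<'E'
from h import *
go([.6091,.1876,.148],3)
E
```

```text
clock: 24.97
ee_pos: [0.6028, 0.164, 0.1469]
orientation: [[-0.667, 0.745, -0.002], [0.745, 0.667, 0.0], [0.002, -0.002, -1.0]]
wrist_force: [1.7, 0.4, -2.3]
finger_gap: 0.67
grasp_force: 30.0
go [0.6091 0.1876 0.148 ] tx ty tz [ 1.34  2.04 -0.12] roll 38.8 j6 -31.5 t 24.97
```

```bash
python3 -m inch '[{"tx":0.4,"ty":0.7,"tz":0,"roll":6},{"tx":0.8,"ty":1.4,"tz":0,"roll":12},{"tx":1.3,"ty":2,"tz":0,"roll":18},{"tx":1.3,"ty":2,"tz":0,"roll":24},{"tx":1.3,"ty":2,"tz":0,"roll":30},{"tx":1.3,"ty":2,"tz":0,"roll":35},{"tx":1.3,"ty":2,"tz":0,"roll":38.5},{"tx":1.3,"ty":2,"tz":0,"roll":38.8},{"tx":1.3,"ty":2,"tz":0,"roll":38.8},{"tx":1.3,"ty":2,"tz":0,"roll":38.8}]'
python3 - <<'E'
from h import *
held(70,0)
st,im,d=look(["stand_oblong"]); C=cloud("wrist",d,None,st); z=st["ee_pos"][2]
B=box(C,[.5,.05,z+.024],[.7,.35,z+.040]); B=B[abs(B[:,0]-st["ee_pos"][0])<.034]; print("lid",rect(B),np.median(B[:,2])-z)
go([.6091,.1876,.03],3)
E
```

```text
clock: 25.8
ee_pos: [0.6094, 0.1857, 0.1474]
orientation: [[-0.059, 0.998, -0.001], [0.998, 0.059, -0.0], [0.0, -0.001, -1.0]]
wrist_force: [-0.3, -0.8, -2.9]
finger_gap: 0.668
grasp_force: 30.0
tcp [0.6094 0.1857 0.1474] lid z -31.8 near edge x [69.4 69.2 69.4 69.2 69.1] y [-31.9  31.2]
stand_oblong 0.95 z% [0.007 0.01 ] 2373 [605.8 258.7] [87.9 23.9] 2.9 med [0.6057 0.2588 0.0084]
lid (array([610.2, 185.6]), array([ 68.2, 140.2]), 3.2) 0.031806451739741615
go [0.6091 0.1876 0.03  ] tx ty tz [ 0.19 -0.05 11.78] roll 0.3 j6 8.8 t 25.95
```

```bash
python3 -m inch '[{"tx":0.1,"ty":-0.02,"tz":1.5,"roll":0.3},{"tx":0.3,"ty":-0.02,"tz":4,"roll":0.3},{"tx":0.3,"ty":-0.02,"tz":6.5,"roll":0.3},{"tx":0.3,"ty":-0.02,"tz":8.5,"roll":0.3},{"tx":0.3,"ty":-0.02,"tz":10,"roll":0.3},{"tx":0.3,"ty":-0.02,"tz":11,"roll":0.3},{"tx":0.3,"ty":-0.02,"tz":11.4,"roll":0.3},{"tx":0.3,"ty":-0.02,"tz":11.4,"roll":0.3},{"tx":0.3,"ty":-0.02,"tz":11.4,"roll":0.3}]'
python3 - <<'E'
from h import *
go([.6093,.1887,.0263],3)
E
```

```text
clock: 26.7
ee_pos: [0.6104, 0.1889, 0.0349]
orientation: [[-0.052, 0.999, 0.002], [0.999, 0.052, 0.0], [0.0, 0.002, -1.0]]
wrist_force: [0.6, 0.2, -3.3]
finger_gap: 0.668
grasp_force: 30.0
go [0.6093 0.1887 0.0263] tx ty tz [-0.01 -0.11  0.86] roll -0.0 j6 9.4 t 26.7
```

```bash
python3 -m inch '[{"tx":0,"ty":-0.07,"tz":0.3,"roll":0},{"tx":0,"ty":-0.07,"tz":0.5,"roll":0},{"tx":0,"ty":-0.07,"tz":0.7,"roll":0},{"tx":0,"ty":-0.07,"tz":0.8,"roll":0},{"tx":0,"ty":-0.07,"tz":0.84,"roll":0},{"tx":0,"ty":-0.07,"tz":0.84,"roll":0},{"tx":0,"ty":-0.07,"tz":0.84,"roll":0}]'
```

```text
clock: 27.28
ee_pos: [0.6092, 0.1887, 0.0266]
orientation: [[-0.052, 0.999, 0.001], [0.999, 0.052, 0.0], [0.0, 0.001, -1.0]]
wrist_force: [-1.5, -0.4, 4.7]
finger_gap: 0.667
grasp_force: 30.0
```

```bash
python3 -m inch '[{"tx":0,"ty":0,"tz":0,"roll":0},{"tx":0,"ty":0,"tz":0,"roll":0},{"tx":0,"ty":0,"tz":0,"roll":0},{"tx":0,"ty":0,"tz":0,"roll":0},{"tx":0,"ty":0,"tz":0,"roll":0}]' 1; python3 -m inch '[{"tx":0,"ty":0,"tz":-2,"roll":0},{"tx":0,"ty":0,"tz":-5,"roll":0},{"tx":0,"ty":0,"tz":-8.5,"roll":0},{"tx":0,"ty":0,"tz":-12,"roll":0},{"tx":1,"ty":-1,"tz":-15,"roll":0},{"tx":3,"ty":-3,"tz":-17,"roll":0},{"tx":5.5,"ty":-6,"tz":-18,"roll":0},{"tx":8,"ty":-9,"tz":-18,"roll":0},{"tx":9,"ty":-11,"tz":-18,"roll":0},{"tx":9,"ty":-11,"tz":-18,"roll":0},{"tx":9,"ty":-11,"tz":-18,"roll":0}]' 1
python3 - <<'E'
from h import *
st,im,d=look(["tin_oblong","stand_oblong"],dz=.008); print(st["ee_pos"],st["clock"]); save("w6",im)
C=cloud("wrist",d,None,st)
B=box(C,[.55,.10,.052],[.67,.28,.064]);print("obl",rect(B),len(B))
B=box(C,[.54,.08,.005],[.68,.29,.012]);print("stand",rect(B))
im,d=viewer.snapshot("scene"); save("sc9",im[150:420,190:510],2)
E
```

```text
clock: 27.7
ee_pos: [0.6089, 0.1886, 0.0254]
orientation: [[-0.052, 0.999, 0.0], [0.999, 0.052, 0.0], [0.0, 0.0, -1.0]]
wrist_force: [0.9, 0.1, -0.0]
finger_gap: 0.961
grasp_force: 0.0
clock: 28.62
ee_pos: [0.4937, 0.2733, 0.2058]
orientation: [[-0.054, 0.999, 0.001], [0.999, 0.054, 0.0], [-0.0, 0.001, -1.0]]
wrist_force: [0.8, 0.3, 0.2]
finger_gap: 1.0
grasp_force: 0.0
tin_oblong 0.66 z% [0.022 0.059] 4024 [607.9 197.6] [ 64.5 123.2] 2.9 med [0.5976 0.2227 0.0582]
stand_oblong 0.69 z% [0.006 0.01 ] 2084 [608.8 189.8] [ 87.6 162.9] 3.0 med [0.5751 0.242  0.0081]
[0.49374927 0.27330671 0.20579348] 28.6167
obl (array([607.9, 197.6]), array([ 64.5, 123.2]), 2.9) 4027
stand (array([608.8, 189.8]), array([ 87.6, 162.9]), 3.0)
```

View pics/w6.png

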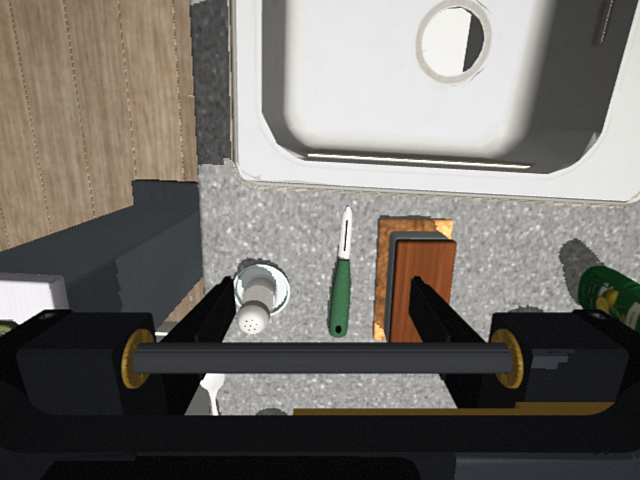

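View pics/sc9.png

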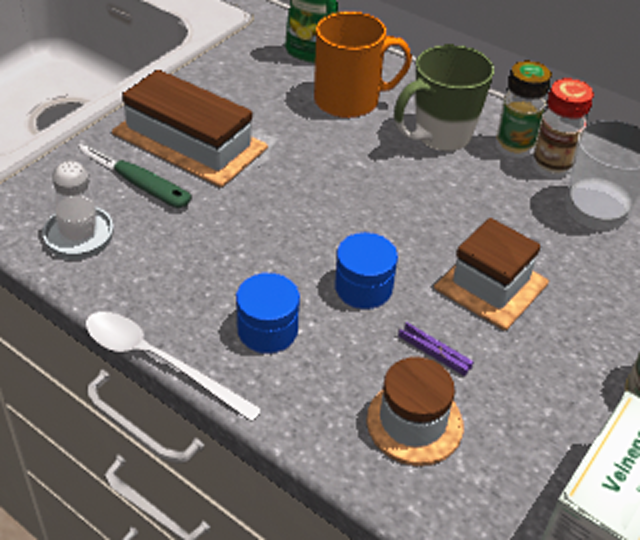

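Everything is upright and in place. The oblong tin measures under 1 mm and 0.1° off its stand, and the peeler and bag clip haven't moved.

```bash
python3 -c "
from h import *
print(job_done())"
```

```text
the job is handed in; nothing more can be done
None
```

I took the stack apart in the order asked and handed the job in at about 29 s: the shaker is in its dish and each tin is upright on its own stand, by wrist camera within about 1.5 mm of centre, with the peeler, bag clip and blue tins left alone.

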